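# Set the stabiliser jack of the analyser's rolling base

## Task

The analyser's rolling base needs its stabiliser set before a run. Slide the loose jack pad flat on the bench until its dish is centred under the jack's foot, then wind the crank clockwise until the foot has come down into the dish and you feel the crank go clearly heavier, about a fifth of a turn past first contact, so that the foot bears firmly but the castors are not jacked up off the bench. Let go of everything and leave the glassware and the tube rack alone.

Things in the scene. Friction and masses are not known exactly. Their poses are not given: they have to be found in the camera images.
- rolling_base: Low grey steel base on four 50 mm castors with a cream analyser (330 x 360 mm) on it, 24 kg in all. Its square-tube outrigger holds an upright stabiliser jack. Origin: the bench straight under the jack leg's axis. x: from the leg towards the crank shaft; the base lies on the +y side, from 145 mm on; z up. Includes all that it carries: jack, foot, crank, analyser.
- leg_axis (a point): Point on the jack leg's upright axis, 120 mm above the bench: zinc outer tube, 42 mm across, dark gear case on top (186 to 220 mm above the bench), steel inner leg below with a round black rubber foot, 56 mm across, that starts about 24 to 44 mm above the bench; its height is not measured. A rubber buffer in the foot gives about 1 mm for each 20 N.
- crank_shaft (a point): On the upright axis of the crank shaft, 272 mm above the bench, level with the handle's middle; 50 mm from the leg's axis. Turning the crank clockwise seen from above winds the foot down, 20 mm a turn, over several turns. The gear holds where it is left. Turning free takes about 6 N at the handle; each 19 N under the foot adds about 1 N.
- crank_handle (a point): Middle of the crank's upright handle: a black round grip of 26 mm diameter, 54 mm tall (245 to 299 mm above the bench) that spins freely on its pin at the end of the flat steel crank arm, 60 mm from the shaft's axis. The arm's top lies 239 mm above the bench. The crank starts at any angle.
- near_castor (a point): Underside of the two castors nearest the jack (point midway between them); its height is 0 while they stand on the bench. They begin to lift when the foot presses with roughly 90 N or more.
- jack_pad: Loose dark grey rubber jack pad, 0.45 kg: a round dish of 94 mm diameter with a flat tongue. Origin: underside of the dish's centre; z up; the tongue runs along -x to 125 mm from the dish's centre.
- pad_dish (a point): Centre of the dish's floor, 14 mm above the pad's underside. Floor 76 mm across, with a rim round it 18 mm above the underside.
- pad_upstand (a point): Centre of the block on the tongue by which the pad is held: 36 mm along the tongue, 24 mm wide (pad's y), 30 mm tall from the underside, 105 mm from the dish's centre along -x of the pad.
- tube_rack: Bystander: white rack, 100 x 200 x 30 mm, with capped tubes to 105 mm. Origin at the centre of its underside.
- beaker: Bystander: glass beaker, 76 mm wide, 100 mm tall. Origin at the centre of its underside.
- reagent: Bystander: amber reagent bottle, 56 mm wide, 130 mm tall. Origin at the centre of its underside.
Mind the look-alikes: they are no part of the job. What is shaped like the jack_pad but white is not meant.

How it is judged:
By the outcome, as a careful person would: the job done as asked, in the order asked, and still so for the second after the job is handed in, with the robot touching nothing.
It also fails if it takes over 70 s, if anything falls off the work surface, if the arm or the gripper's body presses on something with over 40 N, if the wrist force passes 120 N, or if a joint passes its speed limit or range.

## Robot

A 6-joint arm with a two-finger parallel gripper is mounted at the origin on the work surface. World frame = base frame: x ahead of the robot, y to its left, z up, the work surface at z = 0. Lengths are in m, angles in rad, forces in N, time in s.
With the tool pointing down it reaches from about 0.25 to 0.725 m from the base axis. Payload 4 kg.
Tool frame: the origin (TCP) lies midway between the tips of the shut fingers; the grasp point (between the pads) lies 19 mm behind it; z points along the fingers, y is the line along which they close (so a half turn about z gives the same grasp; the last joint's range is limited). The gripper opens to 85 mm and grips with 20 to 120 N. Pads are 22 mm wide; open, the fingers measure 114 mm over their backs; the gripper's body (76 mm by 85 mm) begins 54 mm behind the grasp point. The pads swing forward as they close: fully open they stand 13 mm farther back than shut.
Start: joints at [1.313, 0.241, 0.005, 1.335, 0, 1.571], TCP at [0.127, 0.483, 0.203] pointing down, gripper open.
Joint ranges: [-2.72, 2.72], [-1.05, 1.87], [-1.09, 1.28], [-1.99, 2.15], [-1.42, 1.44], [-3.14, 3.14]. Speed limits (rad/s): [2.79, 2.79, 3.14, 3.14, 3.14, 3.14].

## Interface

Orientations are given as a unit quaternion [x, y, z, w].
In Python, from workcell import bot gives the robot as it stands.
- The arm moves only by the tool move_arm, never from a script. Its argument "motion" is a list of rows, each an object of numbers: "x", "y", "z": the shift along the tool's x, y, z in cm; "yaw": the turn about the tool's z in degrees. A call has 1 to 20 rows; each row is the pose to reach, as a shift and turn from the pose commanded when the call began, along the tool's axes at that moment; what a row does not reach only later rows make up. A row lasts 1/8 s, in which the tool goes at most 62.5 mm and 10.7 degrees, less where a joint would pass 70% of its speed; a pose out of reach is approached as far as the arm can. A call with a gripper value outside its range is refused whole. "gripper" is the opening, from -1 (shut) to 1 (fully open), set as the call begins (left out, the last holds). The fingers move at their own pace and stop on an object; the grip force is fixed at half the most. Time passes only in rows, so rows that repeat a pose let the fingers close. It gives the time, the measured TCP pose, the force, the opening and the grip force at its end, in the units of the state.
- bot.get_obs(): the state, without advancing time (a new reading comes with each control period).
- bot.camera(name): name is "scene" or "top" or "wrist"; returns the picture (480x640x3 uint8, blue, green, red); there is no depth.
- bot.camera_model(name): a dict with "K" (3x3 intrinsics, pixels), "dist" ([k1, k2, p1, p2, k3] as OpenCV has them; the pictures are not rectified), "world_from_camera" (4x4, takes a point from camera to world coordinates). Camera axes: x right, y down, z forward; pixel columns grow to the right and rows downward; lengths in m; the calibration is good to about 2 mm. A picture is of the moment at which its call begins: read the wrist's pose just before it. camera_model takes no time and is no camera call; for the wrist camera it gives the pose at the moment of the call.
- bot.job_done(): hands the job in; it is judged then, once.
Trained networks look in the newest picture that a camera, given by its name, has taken for a name from the list of things; names that differ only in an ending like _2 or _b are one class to them, and where a whole thing is asked for, a point or a joint stands for the part that bears it (a point fixed in the world has none). Each returns a list of dicts, best first, with "score" (0 to 1); they miss things now and then, are a little off and sometimes report something else, mostly with a low value. They report only what shows in the picture. A call takes as long as a camera call. They do not tell look-alikes from the thing itself.
- bot.cut_out(camera, name): "mask" (480x640 bool, what is visible of it) and "centre" ([row, column] in pixels, amid what is visible of it).
The state is a dict: "clock": time; "joint_pos": joint angles; "joint_vel": joint speeds; "tau": joint torques, N m; "eef_pos": TCP position; "tool_rot": TCP orientation; "ft_force": force on the tool from outside, world axes, zero at the start; "ft_torque": the same for the moment, N m; "grip_width": finger opening in m; "grasp_force": force on a finger pad.
Only numpy, scipy, OpenCV 4.12 (cv2) and the standard library are available. Lean on these libraries where they do the work, as an engineer would, in place of code of your own. Each camera call takes 0.05 s, during which the arm holds its last target. There are 200 camera calls.

## Working session

There is one attempt and no reset: what is moved stays moved. The work goes in short steps, Python scripts to look and compute and a tool call to move; the robot and the scene stay as the last step left them, time stands still between calls to the robot, and variables do not carry over. Pictures are saved under pics/ and viewed, at most 10 in all, crops included, and the job is handed in when it is done.

Besides the shell and the picture viewer there is one more tool, called after "Emit:" by a JSON object that holds its "name" and its "arguments". move_arm: Moves the arm, as the interface text tells. Its arguments: {"type":"object","properties":{"motion":{"type":"array"},"gripper":{"type":"number"}},"required":["motion"]}

```bash
mkdir -p pics; ls; python3 - <<'E'
from workcell import bot
import cv2,numpy as np
o=bot.get_obs();print({k:np.round(v,3).tolist() for k,v in o.items()})
for c in("scene","top"):
    im=bot.camera(c);cv2.imwrite(f"pics/{c}0.png",im)
    m=bot.camera_model(c);print(c,np.round(m["K"],1).tolist(),np.round(m["dist"],3),np.round(m["world_from_camera"],3).tolist())
    for n in("jack_pad","pad_dish","pad_upstand","crank_handle","crank_shaft","leg_axis","beaker","reagent","tube_rack","rolling_base"):
        print(c,n,[(round(float(d["score"]),2),np.round(d["centre"],1).tolist(),int(d["mask"].sum())) for d in bot.cut_out(c,n)[:3]])
E
```

```text
pics
{'clock': 0.0, 'joint_pos': [1.313, 0.241, 0.004, 1.335, -0.0, 1.571], 'joint_vel': [-0.0, -0.002, 0.001, 0.0, -0.0, 0.0], 'tau': [0.0, -37.232, 25.241, 0.017, 0.0, -0.0], 'eef_pos': [0.127, 0.483, 0.202], 'tool_rot': [0.129, 0.992, -0.001, -0.0], 'ft_force': [-0.795, 0.164, -0.408], 'ft_torque': [0.054, 0.031, -0.018], 'grasp_force': 0.0, 'grip_width': 0.085}
scene [[460.2, 0.0, 319.0], [0.0, 460.2, 231.8], [0.0, 0.0, 1.0]] [0.032 0.    0.    0.    0.   ] [[-0.063, 0.593, -0.803, 1.273], [0.998, 0.023, -0.061, -0.161], [-0.018, -0.805, -0.593, 0.73], [0.0, 0.0, 0.0, 1.0]]
scene jack_pad [(0.94, [304.3, 275.9], 1656), (0.6, [227.5, 210.9], 999), (0.34, [311.5, 203.7], 2025)]
scene pad_dish [(0.9, [225.9, 213.3], 1086), (0.65, [302.3, 276.7], 1631), (0.18, [218.8, 387.1], 438)]
scene pad_upstand [(0.95, [223.2, 214.6], 1006), (0.93, [304.6, 276.7], 1622)]
scene crank_handle [(0.78, [220.9, 384.2], 464)]
scene crank_shaft [(0.68, [287.1, 549.7], 31522)]
scene leg_axis [(0.61, [285.3, 552.2], 31524)]
scene beaker [(0.98, [310.3, 209.7], 2046)]
scene reagent [(0.65, [255.6, 161.7], 
[... 273 characters left out ...]
 0.02, -0.215], [-0.025, -0.15, -0.988, 1.537], [0.0, 0.0, 0.0, 1.0]]
top jack_pad [(0.83, [235.5, 361.9], 1385), (0.67, [351.6, 446.2], 1586)]
top pad_dish [(0.95, [234.6, 359.9], 1492), (0.93, [352.2, 446.4], 1625)]
top pad_upstand [(0.91, [350.7, 445.5], 1659), (0.7, [235.5, 358.6], 1450), (0.33, [222.7, 113.1], 28373)]
top crank_handle [(0.72, [194.6, 267.8], 150)]
top crank_shaft [(0.59, [225.9, 110.4], 28193)]
top leg_axis [(0.96, [222.3, 112.9], 28193)]
top beaker [(0.63, [225.2, 112.5], 28774), (0.6, [189.7, 411.3], 875)]
top reagent [(0.84, [268.7, 478.5], 587)]
top tube_rack [(0.92, [150.5, 319.3], 3183), (0.32, [268.5, 476.7], 569)]
top rolling_base [(0.83, [225.3, 113.1], 28262)]
```

View pics/top0.png

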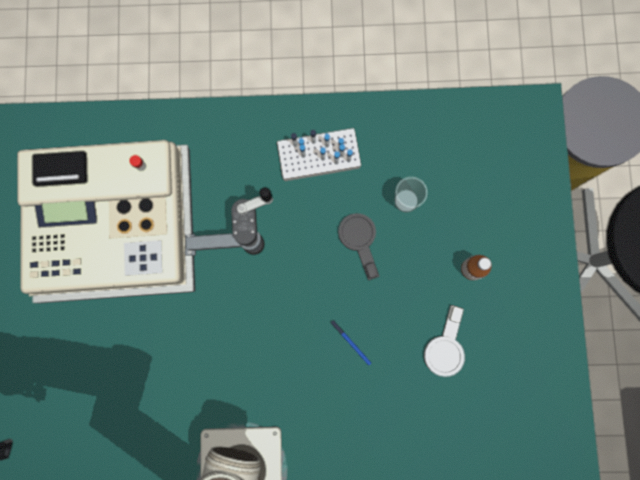

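View pics/scene0.png

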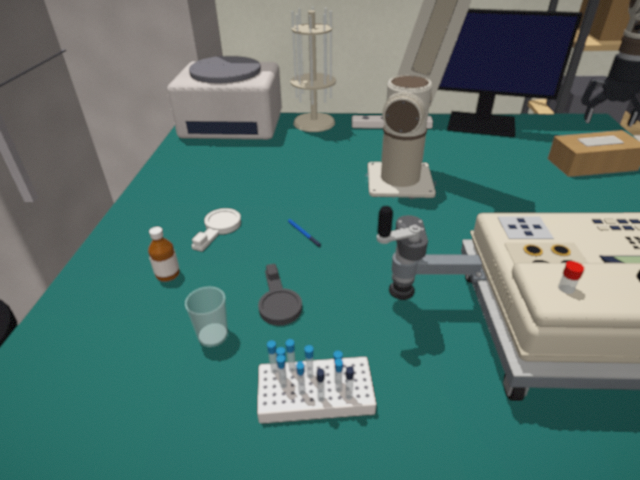

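Top: dark pad dish about (357,231), tongue towards (371,270); the jack's gear case is near (244,225), handle top at (265,194); the white look-alike is at (445,355). Scene: foot about (402,290), handle (385,222), dark pad (280,305). I'll zoom in on the jack in both.

```bash
cat > h.py <<'E'
from workcell import bot
import cv2,numpy as np
def ray(c,uv,m=None):
    m=m or bot.camera_model(c);T=np.array(m["world_from_camera"])
    p=cv2.undistortPoints(np.array([[uv]],float),np.array(m["K"]),np.array(m["dist"]))[0,0]
    return T[:3,3],T[:3,:3]@np.array([p[0],p[1],1])
def onz(c,uv,z,m=None):
    o,d=ray(c,uv,m);return o+d*(z-o[2])/d[2]
def proj(c,P,m=None):
    m=m or bot.camera_model(c);T=np.linalg.inv(np.array(m["world_from_camera"]))
    return cv2.projectPoints(np.array(P,float).reshape(-1,1,3),cv2.Rodrigues(T[:3,:3])[0],T[:3,3],np.array(m["K"]),np.array(m["dist"]))[0][:,0]
E
python3 - <<'E'
from h import *
t=cv2.imread("pics/top0.png");s=cv2.imread("pics/scene0.png")
a=cv2.resize(t[170:270,200:300],(400,400),interpolation=3) ; b=cv2.resize(s[200:300,350:450],(400,400),interpolation=3)
for im,(r,c) in((a,(170,200)),(b,(200,350))):
    for k in range(0,100,20):
        cv2.putText(im,str(c+k),(k*4,10),0,.35,(0,255,255));cv2.putText(im,str(r+k),(0,k*4+4),0,.35,(0,255,255))
        cv2.line(im,(k*4,0),(k*4,400),(0,255,255),1) if 0 else None
cv2.imwrite("pics/z0.png",np.hstack([a,b]))
print("dish",onz("top",(357,231),.016),onz("scene",(280,305),.016))
print("upst",onz("top",(371,270),.03),onz("scene",(273,271),.03))
print("handle",onz("top",(265,194),.299),onz("scene",(385,209),.299))
E
```

```text
dish [ 0.57158164 -0.3033921   0.016     ] [ 0.5755658  -0.30158863  0.016     ]
upst [ 0.4699932  -0.33321723  0.03      ] [ 0.48214868 -0.32920567  0.03      ]
handle [ 0.60989267 -0.09837979  0.299     ] [ 0.62136253 -0.09834137  0.299     ]
```

View pics/z0.png

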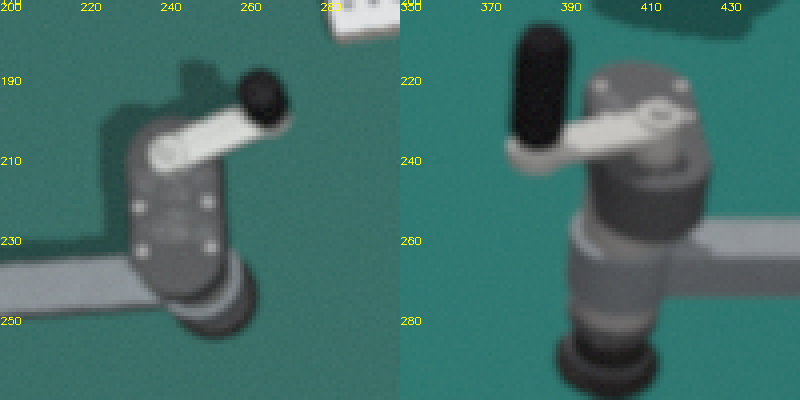

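The zoom shows in top: crank boss (242,208), gear-case lower end centre about (244,233), foot's lower right edge about (264,254); in scene: foot centred at column 402, lower edge about row 299.5, boss (415,229), handle axis column 386.

```bash
python3 - <<'E'
from h import *
print("leg",onz("top",(244.2,233.3),.22)); print("shaft top",onz("top",(242,208),.245), "scene",onz("scene",(415,229),.245))
print("case shaft end",onz("top",(243.6,210.7),.22))
print("handle",onz("top",(265.5,194),.299),"scene",onz("scene",(386,209),.299), "base scene",onz("scene",(384.5,236),.245))
L=onz("top",(244.2,233.3),.22)
a=np.linspace(0,2*np.pi,180)
for dx in(0,.008):
  for z in(.024,.034,.044):
    C=np.c_[L[0]+dx+.028*np.cos(a),L[1]+.028*np.sin(a),0*a+z]
    s=proj("scene",C);t=proj("top",C)
    print(dx,z,"scene u",s[:,0].min(),s[:,0].max(),"vmax",s[:,1].max(),"top umax,vmax",t[:,0].max(),t[:,1].max())
E
```

```text
leg [ 0.54132755 -0.04342585  0.22      ]
shaft top [ 0.59305527 -0.04264358  0.245     ] scene [ 0.60212909 -0.04087903  0.245     ]
case shaft end [ 0.59208214 -0.04277583  0.22      ]
handle [ 0.60985628 -0.09942557  0.299     ] scene [ 0.62130352 -0.09667008  0.299     ] base scene [ 0.62499525 -0.09577508  0.245     ]
0 0.024 scene u 387.0429635702229 413.2567402887545 vmax 304.2466972023452 top umax,vmax 265.5690736687554 256.75967034071454
0 0.034 scene u 387.36283956494674 413.73502835502154 vmax 300.86097306932334 top umax,vmax 265.1799251814443 256.27222593705136
0 0.044 scene u 387.68675814561976 414.2193833865565 vmax 297.4342396114632 top umax,vmax 264.7856803836689 255.77838932824534
0.008 0.024 scene u 387.253305636002 413.64088670374105 vmax 306.98824187744276 top umax,vmax 265.5106787584943 253.60460031905217
0.008 0.034 scene u 387.5763451630837 414.1243806995353 vmax 303.59623206896737 top umax,vmax 265.12144291219334 253.0970117473767
0.008 0.044 scene u 387.9034900807128 414.6140425720747 vmax 300.16288636566145 top umax,vmax 264.7271131476213 252.58277152037638
```

```bash
cat >> h.py <<'E'
def rel(P,ydir_deg=None):
    from scipy.spatial.transform import Rotation as R
    o=bot.get_obs();r=R.from_quat(o["tool_rot"]).as_matrix()
    s=r.T@(np.array(P)-o["eef_pos"])*100
    y=0
    if ydir_deg is not None:
        y=-((ydir_deg-np.degrees(np.arctan2(r[1,1],r[0,1]))+90)%180-90)
    print("row cm",np.round(s,2),"yaw",round(float(y),1),"n",np.linalg.norm(s)/6.25)
E
python3 -c "
from h import *
rel([.476,-.331,.2],106.3)"
```

```text
row cm [-54.47 -69.87   0.29] yaw -31.1 n 14.175045315961908
```

Emit:
{"name": "move_arm", "arguments": {"motion": [{"x":-54.5,"y":-69.9,"z":0,"yaw":-31},{"x":-54.5,"y":-69.9,"z":0,"yaw":-31},{"x":-54.5,"y":-69.9,"z":0,"yaw":-31},{"x":-54.5,"y":-69.9,"z":0,"yaw":-31},{"x":-54.5,"y":-69.9,"z":0,"yaw":-31},{"x":-54.5,"y":-69.9,"z":0,"yaw":-31},{"x":-54.5,"y":-69.9,"z":0,"yaw":-31},{"x":-54.5,"y":-69.9,"z":0,"yaw":-31},{"x":-54.5,"y":-69.9,"z":0,"yaw":-31},{"x":-54.5,"y":-69.9,"z":0,"yaw":-31},{"x":-54.5,"y":-69.9,"z":0,"yaw":-31},{"x":-54.5,"y":-69.9,"z":0,"yaw":-31},{"x":-54.5,"y":-69.9,"z":0,"yaw":-31},{"x":-54.5,"y":-69.9,"z":0,"yaw":-31},{"x":-54.5,"y":-69.9,"z":0,"yaw":-31},{"x":-54.5,"y":-69.9,"z":0,"yaw":-31},{"x":-54.5,"y":-69.9,"z":0,"yaw":-31},{"x":-54.5,"y":-69.9,"z":0,"yaw":-31}], "gripper": 1}}

```text
clock: 3.35
eef_pos: [0.4761, -0.3303, 0.2034]
tool_rot: [-0.142, 0.99, -0.0, 0.0]
ft_force: [-0.5, 0.4, -0.2]
grip_width: 0.0853
grasp_force: 0.0
```

```bash
python3 - <<'E'
from h import *
o=bot.get_obs();print(o["clock"],o["eef_pos"],o["tool_rot"],o["joint_pos"])
m=bot.camera_model("wrist");im=bot.camera("wrist")
print(np.round(m["world_from_camera"],3).tolist(),np.round(m["K"],0).tolist())
for n in("jack_pad","pad_dish","pad_upstand"):
    for d in bot.cut_out("wrist",n)[:2]:print(n,d["score"],d["centre"],d["mask"].sum(),onz("wrist",d["centre"][::-1],.02,m))
for P in([.5735,-.3025,.014],[.476,-.331,.03]):
    p=proj("wrist",P,m)[0];print(p);cv2.circle(im,tuple(int(v) for v in p),3,(0,0,255),1)
cv2.imwrite("pics/w1.png",im)
E
```

```text
3.35 [ 0.47609073 -0.33026226  0.20338298] [-1.41761775e-01  9.89900797e-01 -7.08625632e-06  1.09651025e-04] [-6.06562149e-01  4.00306646e-01  2.30347476e-01  1.40066687e+00
  1.38911187e-04 -8.91044015e-01]
[[-0.281, 0.907, 0.313, 0.394], [0.96, 0.265, 0.092, -0.354], [0.0, 0.326, -0.945, 0.376], [0.0, 0.0, 0.0, 1.0]] [[353.0, 0.0, 322.0], [0.0, 353.0, 236.0], [0.0, 0.0, 1.0]]
jack_pad 0.94 [270.6, 321.7] 7103 [ 0.55056012 -0.30870001  0.02      ]
jack_pad 0.69 [14.5, 151.3] 1719 [ 0.35114203 -0.52802597  0.02      ]
pad_dish 0.78 [20.2, 148.5] 1821 [ 0.356483   -0.52976803  0.02      ]
pad_dish 0.62 [269.0, 321.1] 7311 [ 0.54888918 -0.30987788  0.02      ]
pad_upstand 0.74 [270.8, 319.4] 7310 [ 0.55150589 -0.3110718   0.02      ]
pad_upstand 0.62 [17.9, 146.6] 1761 [ 0.35501641 -0.53181482  0.02      ]
[321.27801564 287.35421282]
[321.21214902 204.0949309 ]
```

View pics/w1.png

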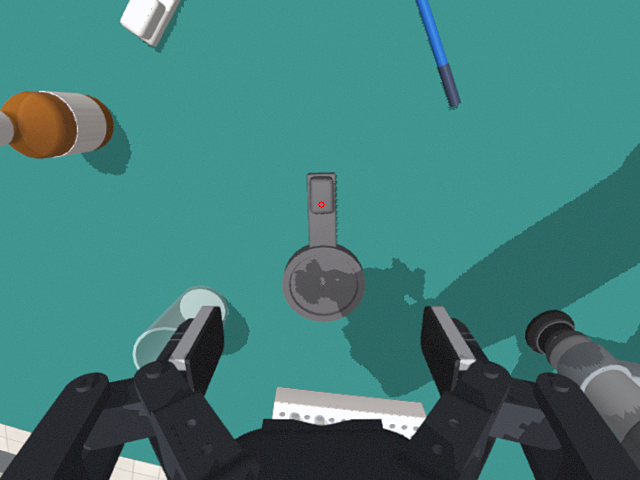

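The dark pad is straight below: rim centre about (323.5,283), upstand top centre about (321.5,193). The jack foot is at (549,332) at lower right; the beaker is well clear at (200,310).

```bash
python3 - <<'E'
from h import *
d=onz("wrist",(323.5,283),.017);u=onz("wrist",(321.5,193),.030)
v=d-u;print(d,u,np.hypot(*v[:2]),np.degrees(np.arctan2(v[1],v[0])))
print("foot",[onz("wrist",(549,332),z) for z in(.03,.04)])
print("beaker",onz("wrist",(203,305),0))
rel([u[0],u[1],.012],np.degrees(np.arctan2(v[1],v[0]))+90)
E
```

```text
[ 0.56638615 -0.30261556  0.017     ] [ 0.46533459 -0.33443171  0.03      ] 0.10594189846872898 17.47664515034467
foot [array([ 0.54873518, -0.02917269,  0.03      ]), array([ 0.54426837, -0.03859046,  0.04      ])]
beaker [ 0.64487505 -0.43280886  0.        ]
row cm [ 1.17 -0.04 19.14] yaw -1.2 n 3.0681495429522654
```

Emit:
{"name": "move_arm", "arguments": {"motion": [{"x":1.2,"y":0,"z":6,"yaw":-1.2},{"x":1.2,"y":0,"z":12,"yaw":-1.2},{"x":1.2,"y":0,"z":16,"yaw":-1.2},{"x":1.2,"y":0,"z":18.5,"yaw":-1.2},{"x":1.2,"y":0,"z":19.7,"yaw":-1.2},{"x":1.2,"y":0,"z":19.7,"yaw":-1.2}], "gripper": 1}}

```text
clock: 4.3
eef_pos: [0.4645, -0.3344, 0.0057]
tool_rot: [-0.152, 0.988, 0.0, -0.0]
ft_force: [0.4, 0.2, 0.4]
grip_width: 0.0853
grasp_force: 0.0
```

Emit:
{"name": "move_arm", "arguments": {"motion": [{"z":0},{"z":0},{"z":0},{"z":0},{"z":0},{"z":0},{"z":0},{"z":0}], "gripper": -1}}

```text
invalid input at $.motion[0]: expected keys x, y, z, yaw
```

```bash
python3 - <<'E'
from h import *
im=bot.camera("wrist");cv2.imwrite("pics/w2.png",im)
E
```

```text
(no output)
```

View pics/w2.png

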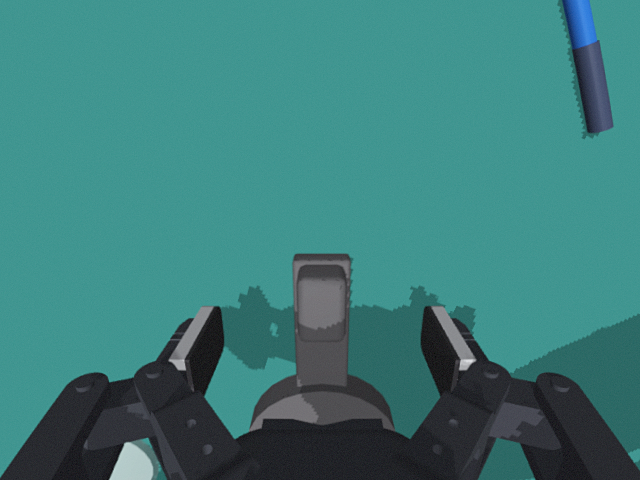

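```bash
python3 - <<'E'
from h import *
o=bot.get_obs();e=o["eef_pos"];m=bot.camera_model("wrist")
print(proj("wrist",[[e[0],e[1],.03],[e[0],e[1],.006]],m))
print(onz("wrist",(322,300),.03),onz("wrist",(322,265),.03),onz("wrist",(322,255),.012),e)
E
```

```text
[[321.94172997 303.25808053]
 [321.95633673 280.94581645]]
[ 0.46355898 -0.33547424  0.03      ] [ 0.44617655 -0.34093799  0.03      ] [ 0.44842435 -0.34023475  0.012     ] [ 0.46525569 -0.33497019  0.00663656]
```

Emit:
{"name": "move_arm", "arguments": {"motion": [{"x":0,"y":0,"z":0,"yaw":0},{"x":0,"y":0,"z":0,"yaw":0},{"x":0,"y":0,"z":0,"yaw":0},{"x":0,"y":0,"z":0,"yaw":0},{"x":0,"y":0,"z":0,"yaw":0},{"x":0,"y":0,"z":0,"yaw":0},{"x":0,"y":0,"z":0,"yaw":0},{"x":0,"y":0,"z":0,"yaw":0}], "gripper": -1}}

```text
clock: 5.35
eef_pos: [0.4647, -0.3347, 0.0059]
tool_rot: [-0.152, 0.988, 0.0, -0.0]
ft_force: [-0.4, 0.1, -0.5]
grip_width: 0.0002
grasp_force: 0.0
```

```bash
python3 - <<'E'
from h import *
print(bot.get_obs()["grip_width"])
im=bot.camera("wrist");cv2.imwrite("pics/w3.png",im);s=bot.camera("scene");cv2.imwrite("pics/s3.png",s)
a=np.hstack([cv2.resize(im[120:],(400,225)),cv2.resize(s[170:350,170:490],(400,225))]);cv2.imwrite("pics/c3.png",a)
E
```

```text
0.00017145082528366212
```

View pics/c3.png

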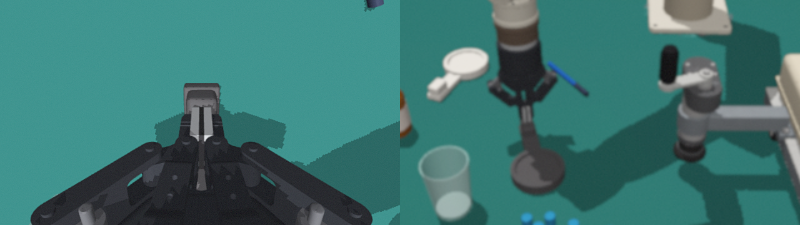

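```bash
python3 - <<'E'
from h import *
a=cv2.imread("pics/w3.png")[220:420,220:420];b=cv2.imread("pics/s3.png")[220:320,240:340]
cv2.imwrite("pics/c4.png",np.hstack([cv2.resize(a,(400,400),interpolation=3),cv2.resize(b,(400,400),interpolation=3)]))
E
```

```text
(no output)
```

View pics/c4.png

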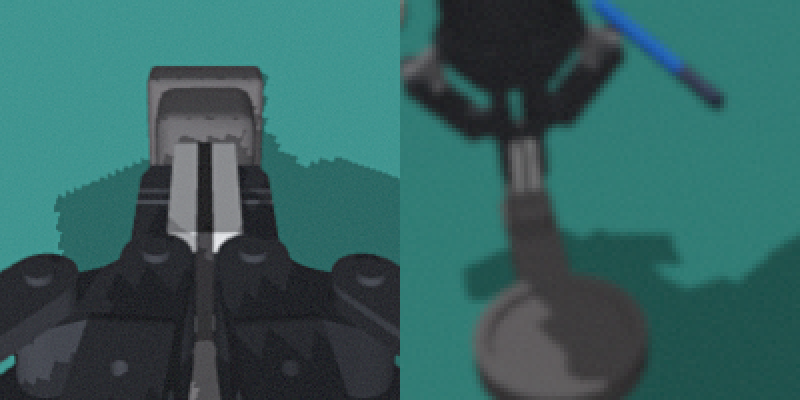

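The fingers shut visibly in front of and above the upstand, tips seen at scene (271,267) and wrist (322,291); I'll check that against the claimed TCP height.

```bash
python3 - <<'E'
from h import *
o=bot.get_obs();e=o["eef_pos"];print(e,o["ft_force"],o["joint_pos"])
for z in(0,.006,.02,.03,.04):print(z,proj("scene",[e[0],e[1],z]),proj("wrist",[e[0],e[1],z]),proj("wrist",[e[0]-.0105,e[1]-.0033,z]))
for c in("scene","wrist"):
    bot.camera(c)
    for d in bot.cut_out(c,"pad_upstand")[:2]:print(c,d["score"],d["centre"],d["mask"].sum())
E
```

```text
[ 0.46472299 -0.33471072  0.00588379] [ 0.31600098 -0.13517177  0.24990876] [-6.24177918e-01  5.37484442e-01 -9.60514489e-02  9.37322817e-01
 -2.13480612e-06 -9.28389631e-01]
0 [[272.71914603 275.61705928]] [[321.97024766 276.76466403]] [[321.96659925 258.50681485]]
0.006 [[272.523827   273.71674517]] [[321.97703594 281.57825544]] [[321.97341465 262.8675755 ]]
0.02 [[272.06290225 269.23445926]] [[321.99454563 293.99243136]] [[321.99103678 274.14245067]]
0.03 [[271.7291501  265.99078032]] [[322.00871912 304.03914963]] [[322.00534708 283.29789396]]
0.04 [[271.39155378 262.71137119]] [[322.02455335 315.26080624]] [[322.02138391 293.55741384]]
scene 0.89 [224.0, 214.4] 1025
scene 0.86 [301.6, 274.7] 1688
wrist 0.64 [280.3, 319.1] 3010
```

Emit:
{"name": "move_arm", "arguments": {"motion": [{"x":0,"y":0,"z":0.2,"yaw":0},{"x":0,"y":0,"z":0.4,"yaw":0},{"x":0,"y":0,"z":0.4,"yaw":0}]}}

```text
clock: 6.02
eef_pos: [0.4647, -0.3347, 0.0018]
tool_rot: [-0.152, 0.988, 0.0, -0.0]
ft_force: [0.2, 0.3, 0.9]
grip_width: -0.0001
grasp_force: 0.0
```

Emit:
{"name": "move_arm", "arguments": {"motion": [{"x":0,"y":0,"z":-2,"yaw":0},{"x":0,"y":0,"z":-5,"yaw":0},{"x":0,"y":0,"z":-5,"yaw":0}]}}

```text
clock: 6.4
eef_pos: [0.4666, -0.3361, 0.0543]
tool_rot: [-0.152, 0.988, -0.002, 0.002]
ft_force: [0.0, -0.1, -0.8]
grip_width: -0.0001
grasp_force: 0.0
```

```bash
python3 - <<'E'
from h import *
o=bot.get_obs();e=o["eef_pos"];print(e,o["ft_force"],o["grip_width"])
im=bot.camera("wrist");s=bot.camera("scene");cv2.imwrite("pics/w5.png",im);cv2.imwrite("pics/s5.png",s)
print(proj("scene",e),proj("wrist",e))
a=im[200:400,220:420];b=s[200:320,230:350]
cv2.imwrite("pics/c5.png",np.hstack([cv2.resize(a,(400,400),interpolation=3),cv2.resize(b,(400,400),interpolation=3)]))
E
```

```text
[ 0.46661998 -0.33610352  0.0543462 ] [ 0.01326529 -0.09589074 -0.78604139] -5.892427665572702e-05
[[270.17788187 258.45452139]] [[318.3340895  286.10853602]]
```

View pics/c5.png

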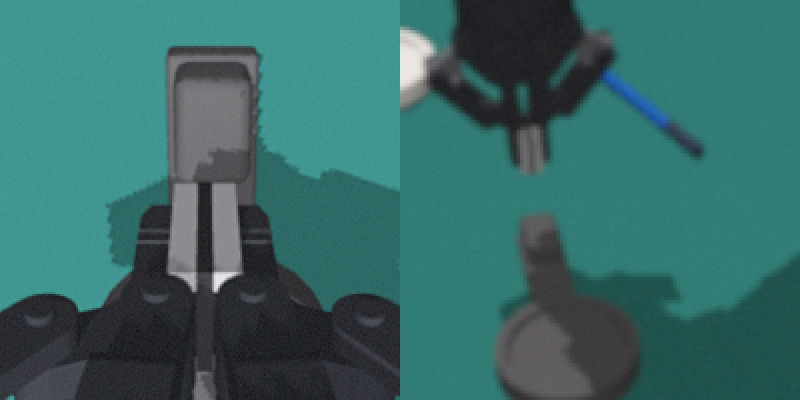

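The free-space tips show at the same wrist row (291), so they had shut hovering above the upstand: the real tips sit about 25–30 mm short of the reported TCP. I'll go lower, with feel.

Emit:
{"name": "move_arm", "arguments": {"motion": [{"x":0,"y":0,"z":0,"yaw":0},{"x":0,"y":0,"z":0,"yaw":0},{"x":0,"y":0,"z":0,"yaw":0},{"x":0,"y":0,"z":0,"yaw":0},{"x":0,"y":0,"z":3,"yaw":0},{"x":0,"y":0,"z":5,"yaw":0},{"x":0,"y":0,"z":6,"yaw":0},{"x":0,"y":0,"z":6.2,"yaw":0},{"x":0,"y":0,"z":6.2,"yaw":0}], "gripper": 1}}

```text
clock: 7.62
eef_pos: [0.4652, -0.3351, -0.0095]
tool_rot: [-0.152, 0.988, -0.0, 0.0]
ft_force: [-0.6, 0.3, 1.1]
grip_width: 0.0859
grasp_force: 0.0
```

Emit:
{"name": "move_arm", "arguments": {"motion": [{"x":0,"y":0,"z":0,"yaw":0},{"x":0,"y":0,"z":0,"yaw":0},{"x":0,"y":0,"z":0,"yaw":0},{"x":0,"y":0,"z":0,"yaw":0},{"x":0,"y":0,"z":0,"yaw":0},{"x":0,"y":0,"z":0,"yaw":0}], "gripper": -1}}

```text
clock: 8.38
eef_pos: [0.4649, -0.3348, -0.0096]
tool_rot: [-0.152, 0.988, -0.0, 0.0]
ft_force: [-1.5, 1.9, 4.9]
grip_width: 0.0222
grasp_force: 60.4
```

Emit:
{"name": "move_arm", "arguments": {"motion": [{"x":-0.2,"y":1,"z":0,"yaw":0},{"x":-0.6,"y":3,"z":0,"yaw":0},{"x":-1.0,"y":5,"z":0,"yaw":0},{"x":-1.5,"y":7.4,"z":0,"yaw":0},{"x":-2.0,"y":9.8,"z":0,"yaw":0},{"x":-2.5,"y":12.2,"z":0,"yaw":0},{"x":-3.0,"y":14.6,"z":0,"yaw":0},{"x":-3.5,"y":17,"z":0,"yaw":0},{"x":-4.0,"y":19.4,"z":0,"yaw":0},{"x":-4.4,"y":21.6,"z":0,"yaw":0},{"x":-4.8,"y":23.6,"z":0,"yaw":0},{"x":-5.1,"y":25,"z":0,"yaw":0},{"x":-5.2,"y":25.6,"z":0,"yaw":0},{"x":-5.2,"y":25.6,"z":0,"yaw":0}]}}

```text
clock: 10.12
eef_pos: [0.4376, -0.0739, -0.0096]
tool_rot: [-0.152, 0.988, -0.0, 0.0]
ft_force: [-0.3, -1.5, 6.4]
grip_width: 0.0217
grasp_force: 60.7
```

```bash
python3 - <<'E'
from h import *
o=bot.get_obs();e=o["eef_pos"];print(o["clock"],e,o["ft_force"],o["grip_width"])
t=bot.camera("top");s=bot.camera("scene");w=bot.camera("wrist")
for n,i in(("t",t),("s",s),("w",w)):cv2.imwrite(f"pics/{n}6.png",i)
a=s[240:330,350:440];b=t[190:280,200:290]
a=cv2.resize(a,(400,400),interpolation=3);b=cv2.resize(b,(400,400),interpolation=3)
# tops 0: foot outline predicted circles for scale
cv2.imwrite("pics/c6.png",np.hstack([a,b]))
E
```

```text
10.125 [ 0.43764738 -0.07389282 -0.0096005 ] [-0.31687187 -1.5326826   6.40798611] 0.021746542953763437
```

View pics/c6.png

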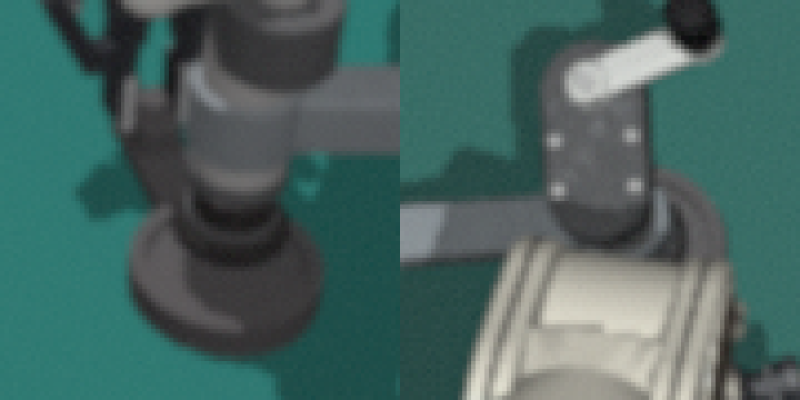

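In the scene crop, the dish spans columns 379–423 with its lower edge at row 320; the foot spans 389.5–415 with its lower edge at row 299 – the dish looks slightly too far in +x and -y. I'll fit both.

```bash
python3 - <<'E'
from h import *
from scipy.optimize import least_squares as ls
a=np.linspace(0,2*np.pi,181)
m=bot.camera_model("scene")
def ext(x,y,r,zs):
    P=np.vstack([np.c_[x+r*np.cos(a),y+r*np.sin(a),0*a+z] for z in zs]);s=proj("scene",P,m);return np.array([s[:,0].min(),s[:,0].max(),s[:,1].max()])
f=ls(lambda p:ext(p[0],p[1],.047,(0.,.018))-[379,422.9,319.9],[.54,-.04],diff_step=1e-3);print("dish",f.x,f.fun)
for z in(.036,.04,.044):
    f=ls(lambda p:ext(p[0],p[1],.028,(z,))-[389.4,414.9,299.4],[.54,-.04],diff_step=1e-3);print("foot",z,f.x,f.fun)
e=bot.get_obs()["eef_pos"];print("dish by grip",e+np.array([.1001,.0315,0]))
E
```

```text
dish [ 0.54417867 -0.04112046] [-0.2907751   0.2830676  -0.02892297]
foot 0.036 [ 0.53878406 -0.03998768] [-0.43701713  0.4323655  -0.02755815]
foot 0.04 [ 0.54283924 -0.04067293] [-0.51202427  0.50654354 -0.03246605]
foot 0.044 [ 0.54689427 -0.04135818] [-0.58788785  0.5815595  -0.03748259]
dish by grip [ 0.53773564 -0.04238915 -0.0096048 ]
```

Emit:
{"name": "move_arm", "arguments": {"motion": [{"x":0,"y":0,"z":0,"yaw":0},{"x":0,"y":0,"z":0,"yaw":0},{"x":0,"y":0,"z":0,"yaw":0},{"x":0,"y":0,"z":-3,"yaw":0},{"x":0,"y":0,"z":-9,"yaw":0},{"x":0,"y":0,"z":-15,"yaw":0},{"x":0,"y":0,"z":-21,"yaw":0},{"x":-1.5,"y":-6,"z":-21,"yaw":0},{"x":-3,"y":-11,"z":-21,"yaw":0},{"x":-4.5,"y":-16,"z":-21,"yaw":0},{"x":-6.4,"y":-20.4,"z":-21,"yaw":0},{"x":-6.4,"y":-20.4,"z":-21,"yaw":0},{"x":-6.4,"y":-20.4,"z":-21,"yaw":0}], "gripper": 1}}

```text
clock: 11.9
eef_pos: [0.559, -0.2498, 0.199]
tool_rot: [-0.151, 0.988, 0.001, -0.001]
ft_force: [0.0, -0.8, 0.1]
grip_width: 0.0856
grasp_force: 0.0
```

```bash
python3 - <<'E'
from h import *
o=bot.get_obs();e=o["eef_pos"];print(o["clock"],e,o["ft_force"],o["grip_width"])
w=bot.camera("wrist");cv2.imwrite("pics/w7.png",w)
p=proj("wrist",[.544,-.041,.018]);print(p)
c=p[0];x0=int(np.clip(c[0]-75,0,490));y0=int(np.clip(c[1]-75,0,330));print(x0,y0)
cv2.imwrite("pics/c7.png",cv2.resize(w[y0:y0+150,x0:x0+150],(600,600),interpolation=3))
E
```

```text
11.9 [ 0.55902623 -0.24979916  0.19898018] [ 0.00134154 -0.77436746  0.07637255] 0.0856229171227056
[[507.79286008 246.22879972]]
432 171
```

View pics/c7.png

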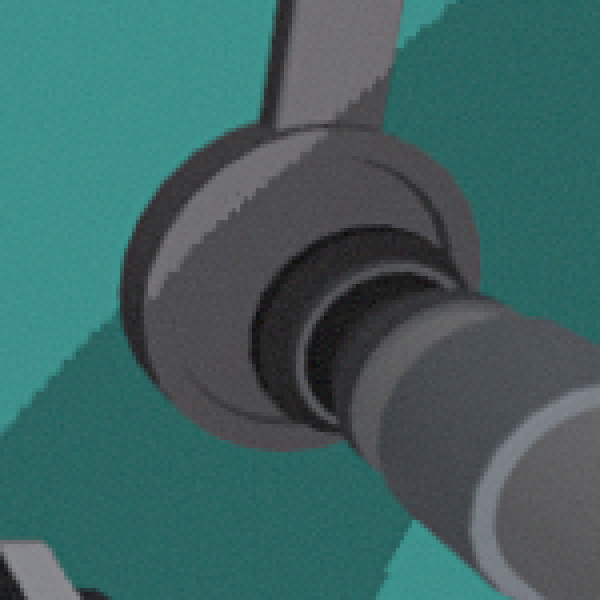

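Wrist crop: the dish rim runs to u=552 on the right, v=202–283.5; the foot's underside has its left edge at u=494.5 and top at v=227.5, so the foot hovers inside the dish's lower-right before height correction.

```bash
python3 - <<'E'
from h import *
from scipy.optimize import least_squares as ls
a=np.linspace(0,2*np.pi,181);m=bot.camera_model("wrist")
def ext(x,y,r,zs):
    P=np.vstack([np.c_[x+r*np.cos(a),y+r*np.sin(a),0*a+z] for z in zs]);s=proj("wrist",P,m);return np.array([s[:,0].min(),s[:,0].max(),s[:,1].min(),s[:,1].max()])
f=ls(lambda p:ext(p[0],p[1],.047,(0,.018))-[432+30.3,552.3,201.6,283.6],[.54,-.04],diff_step=1e-3);print("dish",f.x,f.fun)
for z in(.034,.038,.042,.044):
    f=ls(lambda p:(ext(p[0],p[1],.028,(z,))-[494.5,0,227.5,0])[[0,2]],[.54,-.04],diff_step=1e-3);print("foot",z,f.x,f.fun, ext(*f.x,.028,(z,)))
E
```

```text
dish [ 0.5430579  -0.03789467] [-0.11441802  0.13576004 -1.18938745  1.35312378]
foot 0.034 [ 0.54357376 -0.03476517] [-3.41060513e-13  8.52651283e-13] [494.5        546.39248779 227.5        276.99210615]
foot 0.038 [ 0.5429945  -0.03714005] [ 5.22391019e-10 -1.38049927e-09] [494.5        546.99063636 227.5        277.55200128]
foot 0.042 [ 0.54241523 -0.0395149 ] [ 2.37719178e-10 -6.21071194e-10] [494.5        547.6027026  227.5        278.12468844]
foot 0.044 [ 0.54212559 -0.04070232] [ 1.13459464e-10 -2.94619440e-10] [494.5        547.91410715 227.5        278.41596659]
```

Pad is centred (≤1 mm in both views), foot ≈40 mm up. Now to the handle at about (0.611,-0.096).

Emit:
{"name": "move_arm", "arguments": {"motion": [{"x":0,"y":0,"z":-5,"yaw":0},{"x":0,"y":0,"z":-10,"yaw":0},{"x":0,"y":0,"z":-15,"yaw":0},{"x":-3,"y":4,"z":-15,"yaw":0},{"x":-6,"y":8,"z":-15,"yaw":0},{"x":-9.6,"y":13.2,"z":-15,"yaw":0},{"x":-9.6,"y":13.2,"z":-15,"yaw":0},{"x":-9.6,"y":13.2,"z":-15,"yaw":0}], "gripper": 1}}

```text
clock: 12.95
eef_pos: [0.6112, -0.0946, 0.3507]
tool_rot: [-0.153, 0.988, -0.0, 0.0]
ft_force: [0.1, -0.0, 0.2]
grip_width: 0.0854
grasp_force: 0.0
```

```bash
python3 - <<'E'
from h import *
o=bot.get_obs();e=o["eef_pos"];print(o["clock"],e,o["tool_rot"])
w=bot.camera("wrist");cv2.imwrite("pics/w8.png",w)
for d in bot.cut_out("wrist","crank_handle")[:3]:
    ys,xs=np.where(d["mask"]);print(d["score"],d["centre"],len(xs),xs.min(),xs.max(),ys.min(),ys.max(),onz("wrist",d["centre"][::-1],.285))
print(proj("wrist",[[.611,-.0955,.299],[.611,-.0955,.245]]))
# dark pixels near predicted
p=proj("wrist",[.611,-.0955,.285])[0].astype(int);print(p)
E
```

```text
12.95 [ 0.61120169 -0.09462008  0.35074353] [-1.52550989e-01  9.88295531e-01 -3.14550262e-04  1.99245734e-04]
0.82 [237.1, 319.2] 1413 301 336 213 263 [ 0.60928586 -0.09897388  0.285     ]
[[323.18398617 247.59387206]
 [322.96814407 224.20574994]]
[323 240]
```

Emit:
{"name": "move_arm", "arguments": {"motion": [{"x":0,"y":-0.4,"z":3,"yaw":0},{"x":0,"y":-0.4,"z":6,"yaw":0},{"x":0,"y":-0.4,"z":9,"yaw":0},{"x":0,"y":-0.4,"z":10.9,"yaw":0},{"x":0,"y":-0.4,"z":10.9,"yaw":0}], "gripper": 1}}

```text
clock: 13.68
eef_pos: [0.6114, -0.1009, 0.2393]
tool_rot: [-0.15, 0.989, 0.001, -0.002]
ft_force: [-0.5, 0.6, 0.4]
grip_width: 0.0852
grasp_force: 0.0
```

Emit:
{"name": "move_arm", "arguments": {"motion": [{"x":0,"y":0,"z":0,"yaw":0},{"x":0,"y":0,"z":0,"yaw":0},{"x":0,"y":0,"z":0,"yaw":0},{"x":0,"y":0,"z":0,"yaw":0},{"x":0,"y":0,"z":0,"yaw":0},{"x":0,"y":0,"z":0,"yaw":0}], "gripper": -1}}

```text
clock: 14.42
eef_pos: [0.6128, -0.0962, 0.2426]
tool_rot: [-0.153, 0.988, 0.002, 0.001]
ft_force: [-3.8, 6.9, 5.6]
grip_width: 0.0241
grasp_force: 59.0
```

```bash
cat > cr.py <<'E'
from h import *
import sys,json
# args: shaft x, y, start deg (measured if 'm'), step, n
S=np.array([float(sys.argv[1]),float(sys.argv[2])]);st=float(sys.argv[3]);n=int(sys.argv[4])
from scipy.spatial.transform import Rotation as R
o=bot.get_obs();r=R.from_quat(o["tool_rot"]).as_matrix();e=o["eef_pos"][:2]
v=e-S;t0=np.arctan2(v[1],v[0]);print("theta",np.degrees(t0),"r",np.hypot(*v),"F tang/rad",o["ft_force"][:2]@[np.sin(t0),-np.cos(t0)],o["ft_force"][:2]@[np.cos(t0),np.sin(t0)])
P0=S+.06*np.array([np.cos(t0),np.sin(t0)])
rows=[]
for k in range(1,n+1):
    t=t0-np.radians(st*k);d=S+.06*np.array([np.cos(t),np.sin(t)])-P0
    s=r[:2,:2].T@d*100;rows.append({"x":round(float(s[0]),1),"y":round(float(s[1]),1),"z":0,"yaw":0})
print(json.dumps(rows))
E
python3 cr.py .5935 -.0393 18 10
```

```text
theta -71.27616891242229 r 0.06010914383273946 F tang/rad 1.3384944410171897 -7.749374719895869
[{"x": 1.9, "y": 0.3, "z": 0, "yaw": 0}, {"x": 3.5, "y": 1.1, "z": 0, "yaw": 0}, {"x": 4.9, "y": 2.4, "z": 0, "yaw": 0}, {"x": 5.8, "y": 4.0, "z": 0, "yaw": 0}, {"x": 6.1, "y": 5.9, "z": 0, "yaw": 0}, {"x": 5.9, "y": 7.7, "z": 0, "yaw": 0}, {"x": 5.0, "y": 9.4, "z": 0, "yaw": 0}, {"x": 3.7, "y": 10.8, "z": 0, "yaw": 0}, {"x": 2.1, "y": 11.7, "z": 0, "yaw": 0}, {"x": 0.2, "y": 12.0, "z": 0, "yaw": 0}]
```

Emit:
{"name": "move_arm", "arguments": {"motion": [{"x":1.9,"y":0.4,"z":0,"yaw":0},{"x":3.5,"y":1.3,"z":0,"yaw":0},{"x":4.9,"y":2.6,"z":0,"yaw":0},{"x":5.8,"y":4.2,"z":0,"yaw":0},{"x":6.1,"y":6.1,"z":0,"yaw":0},{"x":5.9,"y":7.9,"z":0,"yaw":0},{"x":5.0,"y":9.6,"z":0,"yaw":0},{"x":3.7,"y":11.0,"z":0,"yaw":0},{"x":2.1,"y":11.9,"z":0,"yaw":0},{"x":0.2,"y":12.2,"z":0,"yaw":0}]}}

```text
clock: 15.68
eef_pos: [0.5728, 0.0171, 0.2427]
tool_rot: [-0.152, 0.988, 0.0, -0.001]
ft_force: [-5.6, -1.6, 6.4]
grip_width: 0.0245
grasp_force: 59.6
```

```bash
python3 cr.py .5935 -.0393 18 9; python3 -c "
from workcell import bot;o=bot.get_obs();print(o['eef_pos'],o['ft_force'],o['grip_width'],o['grasp_force'],o['clock'])"
```

```text
theta 110.16277564861352 r 0.06011988392136466 F tang/rad -5.807873561394603 0.46512408855855203
[{"x": -1.9, "y": -0.2, "z": 0, "yaw": 0}, {"x": -3.6, "y": -1.0, "z": 0, "yaw": 0}, {"x": -5.0, "y": -2.2, "z": 0, "yaw": 0}, {"x": -5.9, "y": -3.9, "z": 0, "yaw": 0}, {"x": -6.3, "y": -5.7, "z": 0, "yaw": 0}, {"x": -6.1, "y": -7.6, "z": 0, "yaw": 0}, {"x": -5.3, "y": -9.3, "z": 0, "yaw": 0}, {"x": -4.0, "y": -10.7, "z": 0, "yaw": 0}, {"x": -2.4, "y": -11.6, "z": 0, "yaw": 0}]
[0.57277737 0.01713557 0.2426869 ] [-5.61227346 -1.56528668  6.38631753] 0.024480671634972574 59.6322637796402 15.675
```

Emit:
{"name": "move_arm", "arguments": {"motion": [{"x":-1.9,"y":-0.2,"z":0,"yaw":0},{"x":-3.6,"y":-1.0,"z":0,"yaw":0},{"x":-5.0,"y":-2.2,"z":0,"yaw":0},{"x":-5.9,"y":-3.9,"z":0,"yaw":0},{"x":-6.3,"y":-5.7,"z":0,"yaw":0},{"x":-6.1,"y":-7.6,"z":0,"yaw":0},{"x":-5.3,"y":-9.3,"z":0,"yaw":0},{"x":-4.0,"y":-10.7,"z":0,"yaw":0},{"x":-2.4,"y":-11.6,"z":0,"yaw":0}]}}

```text
clock: 16.8
eef_pos: [0.6325, -0.0838, 0.2426]
tool_rot: [-0.153, 0.988, 0.003, 0.002]
ft_force: [-1.2, 9.3, 5.4]
grip_width: 0.0241
grasp_force: 59.6
```

```bash
python3 cr.py .5935 -.0393 9 12
```

```text
theta -48.74704926074296 r 0.059197454280215014 F tang/rad -5.182779144776326 -7.802847822978877
[{"x": 0.9, "y": -0.3, "z": 0, "yaw": 0}, {"x": 1.8, "y": -0.5, "z": 0, "yaw": 0}, {"x": 2.8, "y": -0.5, "z": 0, "yaw": 0}, {"x": 3.7, "y": -0.4, "z": 0, "yaw": 0}, {"x": 4.6, "y": -0.1, "z": 0, "yaw": 0}, {"x": 5.4, "y": 0.3, "z": 0, "yaw": 0}, {"x": 6.2, "y": 0.9, "z": 0, "yaw": 0}, {"x": 6.9, "y": 1.5, "z": 0, "yaw": 0}, {"x": 7.5, "y": 2.3, "z": 0, "yaw": 0}, {"x": 7.9, "y": 3.1, "z": 0, "yaw": 0}, {"x": 8.2, "y": 4.0, "z": 0, "yaw": 0}, {"x": 8.4, "y": 4.9, "z": 0, "yaw": 0}]
```

Emit:
{"name": "move_arm", "arguments": {"motion": [{"x":0.9,"y":-0.2,"z":0,"yaw":0},{"x":1.8,"y":-0.4,"z":0,"yaw":0},{"x":2.8,"y":-0.4,"z":0,"yaw":0},{"x":3.7,"y":-0.3,"z":0,"yaw":0}]}}

```text
clock: 17.3
eef_pos: [0.6005, -0.0994, 0.2427]
tool_rot: [-0.152, 0.988, 0.001, 0.004]
ft_force: [5.8, 4.4, 2.0]
grip_width: 0.0241
grasp_force: 59.3
```

```bash
python3 cr.py .5935 -.0393 9 6
```

```text
theta -83.34282252890969 r 0.06052670516270663 F tang/rad -6.31376852453527 -3.6759947923111667
[{"x": 0.9, "y": 0.2, "z": 0, "yaw": 0}, {"x": 1.8, "y": 0.6, "z": 0, "yaw": 0}, {"x": 2.6, "y": 1.2, "z": 0, "yaw": 0}, {"x": 3.2, "y": 1.8, "z": 0, "yaw": 0}, {"x": 3.8, "y": 2.5, "z": 0, "yaw": 0}, {"x": 4.3, "y": 3.3, "z": 0, "yaw": 0}]
```

Emit:
{"name": "move_arm", "arguments": {"motion": [{"x":0.9,"y":0.2,"z":0,"yaw":0},{"x":1.8,"y":0.6,"z":0,"yaw":0},{"x":2.6,"y":1.2,"z":0,"yaw":0},{"x":3.2,"y":1.8,"z":0,"yaw":0}]}}

```text
clock: 17.8
eef_pos: [0.5648, -0.0941, 0.2428]
tool_rot: [-0.152, 0.988, -0.002, 0.004]
ft_force: [4.9, -2.6, 1.5]
grip_width: 0.024
grasp_force: 59.3
```

```bash
python3 cr.py .5935 -.0393 9 6
```

```text
theta -117.62373586085964 r 0.06179701246676463 F tang/rad -5.601570029481177 0.037075617189664664
[{"x": 0.6, "y": 0.7, "z": 0, "yaw": 0}, {"x": 1.1, "y": 1.5, "z": 0, "yaw": 0}, {"x": 1.5, "y": 2.4, "z": 0, "yaw": 0}, {"x": 1.7, "y": 3.3, "z": 0, "yaw": 0}, {"x": 1.8, "y": 4.2, "z": 0, "yaw": 0}, {"x": 1.7, "y": 5.2, "z": 0, "yaw": 0}]
```

Emit:
{"name": "move_arm", "arguments": {"motion": [{"x":0.6,"y":0.7,"z":0,"yaw":0},{"x":1.1,"y":1.5,"z":0,"yaw":0},{"x":1.5,"y":2.4,"z":0,"yaw":0}]}}

```text
clock: 18.18
eef_pos: [0.5432, -0.0764, 0.2427]
tool_rot: [-0.151, 0.988, -0.002, 0.003]
ft_force: [5.7, -3.3, 1.3]
grip_width: 0.0245
grasp_force: 59.3
```

```bash
python3 cr.py .5935 -.0393 9 6
```

```text
theta -143.56990036221626 r 0.062464627112889755 F tang/rad -6.067769712352661 -2.611952361958832
[{"x": 0.2, "y": 0.9, "z": 0, "yaw": 0}, {"x": 0.3, "y": 1.8, "z": 0, "yaw": 0}, {"x": 0.3, "y": 2.8, "z": 0, "yaw": 0}, {"x": 0.1, "y": 3.7, "z": 0, "yaw": 0}, {"x": -0.3, "y": 4.6, "z": 0, "yaw": 0}, {"x": -0.8, "y": 5.4, "z": 0, "yaw": 0}]
```

Emit:
{"name": "move_arm", "arguments": {"motion": [{"x":0.1,"y":0.9,"z":0,"yaw":0},{"x":0.2,"y":1.8,"z":0,"yaw":0},{"x":0.2,"y":2.8,"z":0,"yaw":0}]}}

```text
clock: 18.55
eef_pos: [0.532, -0.0511, 0.2427]
tool_rot: [-0.151, 0.989, -0.003, 0.002]
ft_force: [3.5, -5.7, 2.0]
grip_width: 0.0244
grasp_force: 59.5
```

```bash
python3 cr.py .5935 -.0393 9 6
```

```text
theta -169.16354446640517 r 0.06260217483590488 F tang/rad -6.232784660425527 -2.354370969059208
[{"x": -0.2, "y": 0.9, "z": 0, "yaw": 0}, {"x": -0.5, "y": 1.8, "z": 0, "yaw": 0}, {"x": -1.0, "y": 2.6, "z": 0, "yaw": 0}, {"x": -1.5, "y": 3.4, "z": 0, "yaw": 0}, {"x": -2.2, "y": 4.0, "z": 0, "yaw": 0}, {"x": -3.0, "y": 4.5, "z": 0, "yaw": 0}]
```

Emit:
{"name": "move_arm", "arguments": {"motion": [{"x":-0.2,"y":0.9,"z":0,"yaw":0},{"x":-0.6,"y":1.8,"z":0,"yaw":0}]}}

```text
clock: 18.8
eef_pos: [0.5316, -0.0323, 0.2427]
tool_rot: [-0.151, 0.989, -0.003, 0.002]
ft_force: [0.1, -6.3, 3.5]
grip_width: 0.0241
grasp_force: 59.6
```

```bash
python3 cr.py .5935 -.0393 9 3
```

```text
theta 173.5979441332793 r 0.06233477999360916 F tang/rad -6.2851285902279805 -0.8448525722653208
[{"x": -0.4, "y": 0.8, "z": 0, "yaw": 0}, {"x": -1.0, "y": 1.6, "z": 0, "yaw": 0}, {"x": -1.7, "y": 2.2, "z": 0, "yaw": 0}]
```

Emit:
{"name": "move_arm", "arguments": {"motion": [{"x":-0.4,"y":0.8,"z":0,"yaw":0},{"x":-1.0,"y":1.6,"z":0,"yaw":0}]}}

```text
clock: 19.05
eef_pos: [0.5365, -0.0148, 0.2427]
tool_rot: [-0.151, 0.989, -0.004, 0.002]
ft_force: [1.5, -10.5, 2.7]
grip_width: 0.0244
grasp_force: 59.6
```

```bash
python3 cr.py .5935 -.0393 9 3
```

```text
theta 156.7125599211239 r 0.06200644571866637 F tang/rad -9.087984822469377 -5.544184366850591
[{"x": -0.7, "y": 0.7, "z": 0, "yaw": 0}, {"x": -1.4, "y": 1.2, "z": 0, "yaw": 0}, {"x": -2.3, "y": 1.6, "z": 0, "yaw": 0}]
```

Emit:
{"name": "move_arm", "arguments": {"motion": [{"x":-0.7,"y":0.7,"z":0,"yaw":0}]}}

```text
clock: 19.18
eef_pos: [0.5412, -0.0065, 0.2427]
tool_rot: [-0.15, 0.989, -0.004, 0.002]
ft_force: [1.2, -11.4, 2.9]
grip_width: 0.0244
grasp_force: 59.6
```

```bash
python3 cr.py .5935 -.0393 9 3;python3 - <<'E'
from h import *
print(bot.get_obs()["tau"])
s=bot.camera("scene");cv2.imwrite("pics/s9.png",s)
E
```

```text
theta 147.91626021879043 r 0.06175159658411368 F tang/rad -9.052788258013651 -7.073742389654249
[{"x": -0.8, "y": 0.6, "z": 0, "yaw": 0}, {"x": -1.6, "y": 1.0, "z": 0, "yaw": 0}, {"x": -2.5, "y": 1.3, "z": 0, "yaw": 0}]
[  5.27523011 -39.56618786  23.68194222   0.48224699   3.14894289
  -0.12979059]
```

```bash
python3 cr.py .592 -.0398 9 4
```

```text
theta 145.68445505210562 r 0.06068321551885368 F tang/rad -5.831116508735155 -5.5113794171983335
[{"x": -0.8, "y": 0.5, "z": 0, "yaw": 0}, {"x": -1.6, "y": 0.9, "z": 0, "yaw": 0}, {"x": -2.5, "y": 1.2, "z": 0, "yaw": 0}, {"x": -3.5, "y": 1.3, "z": 0, "yaw": 0}]
```

Emit:
{"name": "move_arm", "arguments": {"motion": [{"x":-0.9,"y":0.5,"z":0,"yaw":0},{"x":-1.7,"y":0.9,"z":0,"yaw":0}]}}

```text
clock: 19.48
eef_pos: [0.5534, 0.0068, 0.2427]
tool_rot: [-0.15, 0.989, -0.004, 0.0]
ft_force: [-3.1, -11.1, 5.7]
grip_width: 0.024
grasp_force: 59.7
```

```bash
python3 cr.py .592 -.0398 9 4
```

```text
theta 129.60348903495216 r 0.06053248329199442 F tang/rad -9.409943728494063 -6.556480479662648
[{"x": -0.9, "y": 0.3, "z": 0, "yaw": 0}, {"x": -1.8, "y": 0.4, "z": 0, "yaw": 0}, {"x": -2.8, "y": 0.4, "z": 0, "yaw": 0}, {"x": -3.7, "y": 0.3, "z": 0, "yaw": 0}]
```

Emit:
{"name": "move_arm", "arguments": {"motion": [{"x":-0.9,"y":0.2,"z":0,"yaw":0},{"x":-1.8,"y":0.3,"z":0,"yaw":0}]}}

```text
clock: 19.73
eef_pos: [0.5682, 0.0155, 0.2426]
tool_rot: [-0.15, 0.989, -0.003, -0.001]
ft_force: [-7.6, -9.2, 7.2]
grip_width: 0.0246
grasp_force: 60.0
```

```bash
python3 cr.py .592 -.0398 9 2
```

```text
theta 113.25493732395087 r 0.06024208806663703 F tang/rad -10.607542333645975 -5.448650860646252
[{"x": -0.9, "y": 0.0, "z": 0, "yaw": 0}, {"x": -1.9, "y": -0.1, "z": 0, "yaw": 0}]
```

The crank is clearly heavier (10.6 N against about 6 N free) and roughly 60–70° past first contact. I'll stop here and let go.

Emit:
{"name": "move_arm", "arguments": {"motion": [{"x":0,"y":0,"z":0,"yaw":0},{"x":0,"y":0,"z":0,"yaw":0},{"x":0,"y":0,"z":0,"yaw":0},{"x":0,"y":0,"z":0,"yaw":0},{"x":0,"y":0,"z":-3,"yaw":0},{"x":0,"y":0,"z":-7,"yaw":0},{"x":0,"y":0,"z":-12,"yaw":0},{"x":0,"y":0,"z":-12,"yaw":0},{"x":5,"y":-2,"z":-12,"yaw":0},{"x":10,"y":-5,"z":-12,"yaw":0},{"x":15,"y":-8,"z":-12,"yaw":0},{"x":20,"y":-11,"z":-12,"yaw":0},{"x":20,"y":-11,"z":-12,"yaw":0}], "gripper": 1}}

```text
clock: 21.35
eef_pos: [0.4092, -0.148, 0.3608]
tool_rot: [-0.149, 0.989, -0.0, -0.0]
ft_force: [0.4, 0.2, -0.1]
grip_width: 0.0853
grasp_force: 0.0
```

```bash
python3 - <<'E'
from h import *
from scipy.optimize import least_squares as ls
o=bot.get_obs();print(o["clock"],o["eef_pos"],o["ft_force"],o["grip_width"])
s=bot.camera("scene");t=bot.camera("top");cv2.imwrite("pics/s10.png",s)
a=cv2.imread("pics/s6.png")
# base/analyser motion since before jacking: template shift
for n,(y,x,h,w) in {"analyser":(220,490,100,140),"pad":(300,375,28,52),"rack":(340,255,80,120),"gear":(225,405,40,25)}.items():
    A=np.float32(cv2.cvtColor(a[y:y+h,x:x+w],6));B=np.float32(cv2.cvtColor(s[y:y+h,x:x+w],6))
    print(n,cv2.phaseCorrelate(A,B,cv2.createHanningWindow((w,h),cv2.CV_32F)))
E
```

```text
21.35 [ 0.40918412 -0.14798188  0.36079455] [ 0.35690997  0.16946234 -0.12477417] 0.08534177906340694
analyser ((0.04006649785594618, -0.011092966487055378), 0.8888215695487128)
pad ((-0.4606169478363178, -0.4211127071365368), 0.6849608438986319)
rack ((-0.0009102112772225723, -0.024374305007107466), 0.8244521633783977)
gear ((2.450972684481135, 0.05428261043662275), 0.3680089802742004)
```

```bash
python3 -c "
from workcell import bot;print(bot.job_done())"
```

```text
the job is handed in; nothing more can be done
None
```

The job is handed in. The pad is centred under the foot to about 1 mm, and the crank was wound down until it took about 10.6 N against 6 N free, an estimated 60–70° past first contact. The camera shows no movement of the analyser or rack, and the robot is touching nothing.

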